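# Clamp a re-glued carton with the reversing ratchet lever

### The arm

A 6-joint arm with a two-finger parallel gripper is mounted at the origin on a cart in front of the work surface, level with it; the furniture and walls round the work are solid. World frame = base frame: x ahead of the robot, y to its left, z up, the work surface at z = 0. Lengths are in m, angles in rad, forces in N, time in s.
With the tool pointing down it reaches from about 0.25 to 0.725 m from the base axis. Payload 4 kg.
Tool frame: the origin (TCP) lies midway between the tips of the shut fingers; the grasp point (between the pads) lies 19 mm behind it; z points along the fingers, y is the line along which they close (so a half turn about z gives the same grasp; the last joint's range is limited). The gripper opens to 85 mm and grips with 20 to 120 N. Pads are 22 mm wide; open, the fingers measure 114 mm over their backs; the gripper's body (76 mm by 85 mm) begins 54 mm behind the grasp point. The pads swing forward as they close: fully open they stand 13 mm farther back than shut.
Start: joints at [1.123, 0.241, 0.005, 1.335, 0, 1.571], TCP at [0.216, 0.451, 0.231] pointing down, gripper open.
Joint ranges: [-2.72, 2.72], [-1.05, 1.87], [-1.09, 1.28], [-1.99, 2.15], [-1.42, 1.44], [-3.14, 3.14]. Speed limits (rad/s): [2.79, 2.79, 3.14, 3.14, 3.14, 3.14].

### API

Orientations are given as a unit quaternion [x, y, z, w].
In Python, from workcell import bot gives the robot as it stands.
- The arm moves only by the tool move_arm, never from a script. Its argument "motion" is a list of rows, each an object of numbers: "x", "y", "z": the shift along the tool's x, y, z in cm; "yaw": the turn about the tool's z in degrees. A call has 1 to 20 rows; each row is the pose to reach, as a shift and turn from the pose commanded when the call began, along the tool's axes at that moment; what a row does not reach only later rows make up. A row lasts 1/8 s, in which the tool goes at most 62.5 mm and 10.7 degrees, less where a joint would pass 70% of its speed; a pose out of reach is approached as far as the arm can. A call with a gripper value outside its range is refused whole. "gripper" is the opening, from -1 (shut) to 1 (fully open), set as the call begins (left out, the last holds). The fingers move at their own pace and stop on an object; the grip force is fixed at half the most. Time passes only in rows, so rows that repeat a pose let the fingers close. It gives the time, the measured TCP pose, the force, the opening and the grip force at its end, in the units of the state.
- bot.get_obs(): the state, without advancing time (a new reading comes with each control period).
- bot.camera(name): name is "side" or "top" or "wrist"; returns the picture (400x640x3 uint8, blue, green, red); there is no depth.
- bot.camera_model(name): a dict with "K" (3x3 intrinsics, pixels), "world_from_camera" (4x4, takes a point from camera to world coordinates). Camera axes: x right, y down, z forward; pixel columns grow to the right and rows downward; lengths in m; the calibration is good to about 2 mm. A picture is of the moment at which its call begins: read the wrist's pose just before it. camera_model takes no time and is no camera call; for the wrist camera it gives the pose at the moment of the call.
- bot.job_done(): hands the job in; it is judged then, once.
Trained networks look in the newest picture that a camera, given by its name, has taken for a name from the list of things; names that differ only in an ending like _2 or _b are one class to them, and where a whole thing is asked for, a point or a joint stands for the part that bears it (a point fixed in the world has none). Each returns a list of dicts, best first, with "score" (0 to 1); they miss things now and then, are a little off and sometimes report something else, mostly with a low value. They report only what shows in the picture. A call takes as long as a camera call.
- bot.cut_out(camera, name): "mask" (400x640 bool, what is visible of it) and "centre" ([row, column] in pixels, amid what is visible of it).
The state is a dict: "clock": time; "joint_pos": joint angles; "joint_vel": joint speeds; "tau": joint torques, N m; "eef_pos": TCP position; "tool_rot": TCP orientation; "ft_force": force on the tool from outside, world axes, zero at the start; "ft_torque": the same for the moment, N m; "grip_width": finger opening in m; "grasp_force": force on a finger pad.
Only numpy, scipy, OpenCV 4.12 (cv2) and the standard library are available. Lean on these libraries where they do the work, as an engineer would, in place of code of your own. Each camera call takes 0.05 s, during which the arm holds its last target. There are 200 camera calls.

### The job

The flap of the small carton has been glued; clamp the carton in the bench clamp while the glue sets. The ratchet was left set to release: flip its thumb tab to tighten, then swing the lever back and forth until the sprung pad presses the carton against the fixed jaw with its springs about half compressed - firm, never squeezed to the end of the springs. Work only the tab and the lever, do not push the carton or the jaw by hand, leave the other things alone, and let go.

Things in the scene. Friction and masses are not known exactly. Their poses are not given: they have to be found in the camera images.
- clamp: The clamp: dark steel base plate 90 x 300 mm, 12 mm thick, fixed to the worktop; grey gear housing 66 mm high at its right end, aluminium fixed jaw 76 mm high at its left end, a moving jaw between. Origin: centre of its underside. +y runs along the plate towards the fixed jaw (the jaw's way as it tightens), z up, +x away from the robot, give or take 0.2 rad.
- spindle_axis (a point): Point on the upright spindle axis, about which the toothed wheel and the ratchet lever turn, 88 mm above the worktop at mid-thickness of the lever bar. Same axes as the clamp; 115 mm from the clamp's origin along -y.
- lever_grip (a point): Centre (in height too) of the plain part of the lever's grip: upright round black post, 22 mm across, reaching from 92 to 139 mm above the worktop, standing on the lever bar (24 mm wide, top at 92 mm) 130 mm from the spindle axis. Clear all round above the bar. The point is 120 mm above the worktop.
- lever (a joint): Swing of the lever, rad, stops at -0.60 and +0.60; 0 = lever along -y of the clamp, positive = anticlockwise from above (grip moves away from the robot). Starts near 0. Stays where left; under 1 N at the grip moves it idle. At tighten, positive swings drive the spindle and negative ones click back idle; at release the opposite. 16 teeth: up to 0.40 rad of a driving swing is lost before it bites.
- pawl_tab (a point): Centre of the thumb tab of the ratchet's direction pawl: upright black bar 38 mm long, 10 mm thick, from 96 to 114 mm above the worktop, on the lever bar between spindle and grip. Turned anticlockwise from above (outer end away from the robot) it is at tighten, clockwise at release, 0.4 rad either side of the lever's line. It cannot be taken off.
- pawl_pivot (a point): Point on the upright pivot of the thumb tab, on the lever's line 50 mm from the spindle axis, at mid-height of the tab; the tab's centre is 10 mm and its outer end 29 mm from the pivot. A weak over-centre spring (about 0.04 N m) snaps the tab to the nearer side; the lever may shift as the tab is turned (up to some 0.15 N m if a tooth traps it).
- tab_end (a point): Middle of the outer end of the thumb tab (the end towards the lever's grip), 29 mm from the pivot. At release it stands 11 mm to the robot's side of the lever's line, at tighten 11 mm to the far side (about 5 mm either way while the pawl rests on top of a tooth).
- spindle (a joint): Turn of the spindle, rad, positive = tightening; 1 rad moves the jaw 20 mm. Starts at 0.1 to 0.6, stays by friction. The pad has the carton against the fixed jaw at about 1.9 to 2.1; each further 0.05 rad compresses the springs 1 mm. Driving the free jaw takes about 6 N at the grip; with the pad on the carton, about 0.77 N more per mm of spring.
- pad (a joint): How far the sprung rubber pad on the moving jaw is pushed back against its springs, m: 0 = not pressing, 0.015 = springs at their end. Stiffness 5 N per mm. Half compressed is 0.0075. Beyond some 7 mm the springs turn the spindle back a little when the lever is let go.
- pad_face (a point): Centre of the face of the sprung rubber pad (64 mm wide, 46 mm high), which looks along +y of the clamp to the carton; 41 mm above the worktop.
- carton_center (a point): Centre of the small white carton, 60 mm across x, 101 mm along y (the clamping direction), 56 mm high, loose on the base plate between pad and fixed jaw, its end 1 to 6 mm short of the fixed jaw. Its own axes lie within 0.03 rad of the clamp's.
- fixed_jaw (a point): Centre of the face of the fixed jaw, 41 mm above the worktop.
- box_teal: Bystander, leave alone: upright carton 60 x 86 x 113 mm behind the lever. Origin at the centre of its underside.
- tape: Bystander, leave alone: black tape dispenser 140 x 52 x 78 mm, left of the clamp. Origin at the centre of its underside.

How it is judged:
By the outcome, as a careful person would: the job done as asked, in the order asked, and still so for the second after the job is handed in, with the robot touching nothing.
It also fails if it takes over 70 s, if anything falls off the work surface, if the arm or the gripper's body presses on something with over 40 N, if the wrist force passes 120 N, or if a joint passes its speed limit or range.

## Working session

There is one attempt and no reset: what is moved stays moved. The work goes in short steps, Python scripts to look and compute and a tool call to move; the robot and the scene stay as the last step left them, time stands still between calls to the robot, and variables do not carry over. Pictures are saved under pics/ and viewed, at most 10 in all, crops included, and the job is handed in when it is done.

Besides the shell and the picture viewer there is one more tool, called after "Request:" as name(argument=value, ...) on one line, values as JSON. move_arm: Moves the arm, as the interface text tells. Its arguments: {"type":"object","properties":{"motion":{"type":"array"},"gripper":{"type":"number"}},"required":["motion"]}

```bash
mkdir -p pics
cat > h.py <<'E'
import numpy as np, cv2
from workcell import bot
def ray(cam,rc,z):
    m=bot.camera_model(cam);T=np.array(m["world_from_camera"]);K=np.array(m["K"])
    d=T[:3,:3]@np.linalg.solve(K,[rc[1],rc[0],1.]);o=T[:3,3]
    return o+d*(z-o[2])/d[2]
def proj(cam,p):
    m=bot.camera_model(cam);T=np.linalg.inv(np.array(m["world_from_camera"]));q=np.array(m["K"])@(T[:3,:3]@np.array(p)+T[:3,3])
    return q[:2]/q[2]
E
python3 - <<'E'
from h import *
o=bot.get_obs();print({k:np.round(v,3) for k,v in o.items()})
a=bot.camera("top");b=bot.camera("side")
cv2.imwrite("pics/top.png",a);cv2.imwrite("pics/side.png",b)
zs=dict(lever_grip=.12,pawl_tab=.105,tab_end=.105,spindle_axis=.088,carton_center=.028,pad_face=.041,fixed_jaw=.041,clamp=0,box_teal=.05,tape=.04)
for c in("top","side"):
  print(c,bot.camera_model(c)["world_from_camera"])
  for n,z in zs.items():
    try:
      for r in bot.cut_out(c,n)[:1]: print(n,round(r["score"],2),np.round(r["centre"]),np.round(ray(c,r["centre"],z),3),r["mask"].sum())
    except Exception as e: print(n,e)
E
```

```text
{'clock': np.float64(0.0), 'joint_pos': array([ 1.123,  0.241,  0.004,  1.335, -0.   ,  1.571]), 'joint_vel': array([ 0.   ,  0.001, -0.001,  0.001,  0.   , -0.   ]), 'tau': array([-2.0000e-03, -3.7232e+01,  2.5241e+01,  1.7000e-02,  0.0000e+00,
        0.0000e+00]), 'eef_pos': array([0.216, 0.45 , 0.23 ]), 'tool_rot': array([ 0.222,  0.975, -0.001, -0.   ]), 'ft_force': array([-0.308, -0.606,  0.766]), 'ft_torque': array([ 0.035, -0.004,  0.001]), 'grasp_force': np.float64(0.0), 'grip_width': np.float64(0.085)}
top [[ 0.01620802 -0.98503453  0.17159332  0.38225793]
 [-0.99956976 -0.02015862 -0.02130554 -0.06700032]
 [ 0.02444578 -0.17117418 -0.98493746  0.99911416]
 [ 0.          0.          0.          1.        ]]
lever_grip 0.78 [230. 372.] [ 0.462 -0.206  0.12 ] 658
tab_end 0.4 [227. 384.] [ 0.472 -0.238  0.105] 79
spindle_axis 0.85 [228. 332.] [ 0.47  -0.112  0.088] 3364
carton_center 0.62 [219. 285.] [0.496 0.012 0.028] 992
pad_face 0.69 [225. 315.] [ 0.48  -0.068  0.041] 108
fixed_jaw 0.95 [233. 336.] [ 0.46  -0.123  0.041] 3202
clamp 0.75 [228. 332.] [ 0.478 -0.117  0.   ] 3296
box_teal 0.94 [156. 394.] [ 0.67  -0.277  0.05 ] 1287
tape 0.71 [238. 212.] [0.443 0.195 0.04 ] 1301
side [[ 0.82475029 -0.37098817  0.42679589  0.19695986]
 [-0.56533972 -0.52311366  0.63776415 -0.64824147]
 [-0.0133402  -0.76728083 -0.64117249  0.66414137]
 [ 0.          0.          0.          1.        ]]
lever_grip 0.96 [273. 331.] [ 0.454 -0.281  0.12 ] 1170
pawl_tab 0.64 [250. 298.] [ 0.442 -0.19   0.105] 4173
tab_end 0.59 [263. 322.] [ 0.461 -0.241  0.105] 162
spindle_axis 0.9 [252. 297.] [ 0.445 -0.177  0.088] 4174
pad_face 0.67 [226. 287.] [ 0.487 -0.061  0.041] 214
fixed_jaw 0.72 [251. 300.] [ 0.471 -0.142  0.041] 4322
clamp 0.68 [252. 298.] [ 0.483 -0.109  0.   ] 4371
box_teal 0.77 [245. 420.] [ 0.681 -0.279  0.05 ] 2697
tape 0.87 [183. 224.] [0.437 0.17  0.04 ] 1512
```

Run:
```python
import cv2,numpy as np
a=cv2.imread("pics/top.png")[150:300,230:460];b=cv2.imread("pics/side.png")[150:350,200:450]
cv2.imwrite("pics/topc.png",cv2.resize(a,None,fx=3.4,fy=3.4,interpolation=2));cv2.imwrite("pics/sidec.png",cv2.resize(b,None,fx=3,fy=3,interpolation=2))
```

```text
(no output)
```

View pics/topc.png

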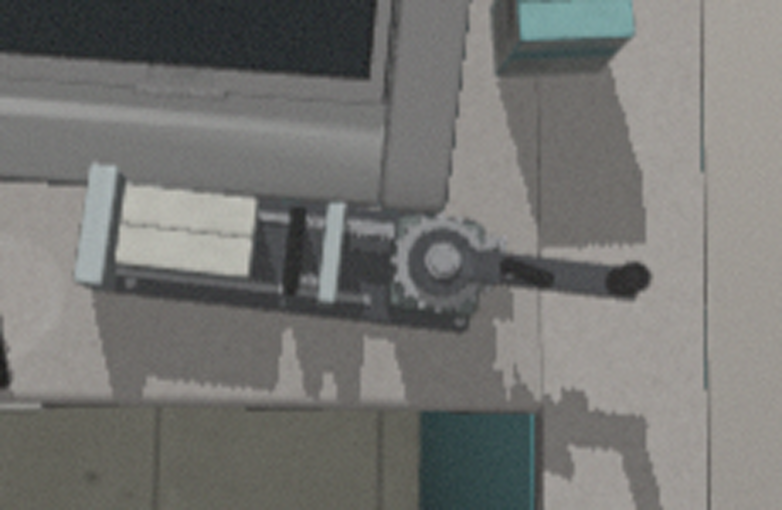

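View pics/sidec.png

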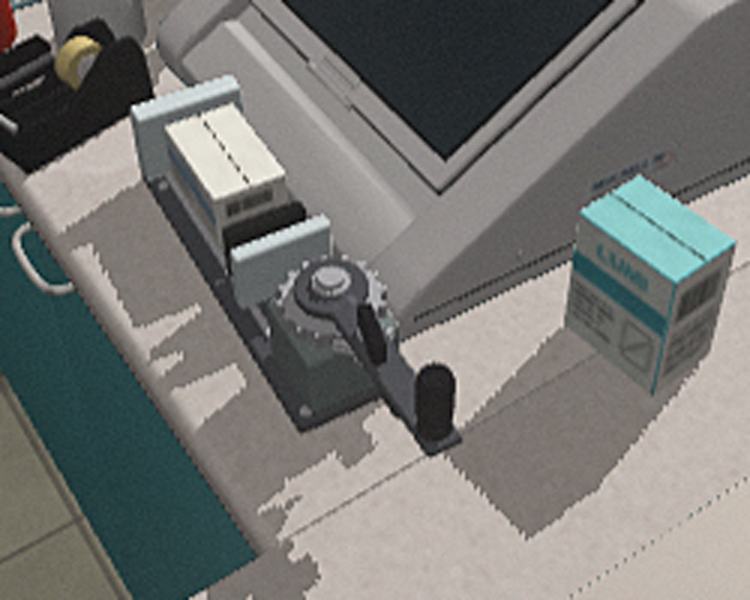

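The crops show the clamp with its spindle at about (442,259) in the top crop and the grip top at (630,277). The tab runs from (505,263) to (551,277), which is the release side. A machine stands behind the jaws, and the lever side is free.

Run:
```python
from h import *
t=lambda u,v,z: ray("top",(150+v/3.4,230+u/3.4),z)
s=lambda u,v,z: ray("side",(150+v/3,200+u/3),z)
P=dict(spin=t(442,259,.1),grip=t(630,277,.139),tabend=t(551,277,.114),tabin=t(505,262,.114),p1=t(100,290,.012),p2=t(465,328,.012),j1=t(108,166,.076),j2=t(88,285,.076),cart=t(186,229,.056),m1=t(337,203,.07),m2=t(328,302,.07))
for k,v in P.items():print(k,v.round(4))
print("side",s(328,278,.1).round(4),s(436,373,.139).round(4), "tab",s(381,357,.114).round(4))
for a,b in(("p2","p1"),("j2","j1"),("grip","spin"),("tabend","tabin")):
  d=P[b]-P[a];print(a,np.arctan2(d[1],d[0]).round(3),np.linalg.norm(d).round(4))
```

```text
spin [ 0.4736 -0.1793  0.1   ]
grip [ 0.4596 -0.3047  0.139 ]
tabend [ 0.4608 -0.2552  0.114 ]
tabin [ 0.4709 -0.2225  0.114 ]
p1 [0.4532 0.0785 0.012 ]
p2 [ 0.4286 -0.2084  0.012 ]
j1 [0.5409 0.0673 0.076 ]
j2 [0.4521 0.078  0.076 ]
cart [0.4972 0.0093 0.056 ]
m1 [ 0.5173 -0.1042  0.07  ]
m2 [ 0.4432 -0.0985  0.07  ]
side [ 0.4721 -0.1817  0.1   ] [ 0.4628 -0.3092  0.139 ] tab [ 0.4562 -0.265   0.114 ]
p2 1.485 0.2879
j2 -0.12 0.0895
grip 1.46 0.1321
tabend 1.272 0.0342
```

```bash
cat >> h.py <<'E'
from scipy.spatial.transform import Rotation as R
S=np.array([.473,-.1805]); YAW=-.10
def lev(r,th,off=0):
    a=YAW-np.pi/2+th; u=np.array([np.cos(a),np.sin(a)]); return S+r*u+off*np.array([-u[1],u[0]])
def yang(o=None):
    m=R.from_quat((o or bot.get_obs())["tool_rot"]).as_matrix(); return np.arctan2(m[1,1],m[0,1])
def rel(p,ang,o=None):   # world target + angle of tool y -> tool shift cm, yaw deg
    o=o or bot.get_obs(); m=R.from_quat(o["tool_rot"]).as_matrix()
    d=m.T@(np.array(p)-o["eef_pos"])*100
    return np.r_[d,np.degrees(yang(o)-ang)].round(2)
E
python3 - <<'E'
from h import *
print(rel([.40,-.25,.23],-.1), rel([*lev(.078,0,-.05),.20],-.1),lev(.078,0,-.05))
E
```

```text
[-46.88 -55.21   0.13  70.07] [-48.41 -54.83   3.13  70.07] [ 0.41546279 -0.25311865]
```

Request:
move_arm(motion=[{"x":-3,"y":-3.4,"yaw":4},{"x":-6,"y":-6.9,"yaw":8},{"x":-9,"y":-10.3,"yaw":13},{"x":-12,"y":-13.7,"yaw":17},{"x":-15.1,"y":-17.1,"yaw":22},{"x":-18.2,"y":-20.6,"yaw":26},{"x":-21.2,"y":-24,"yaw":31},{"x":-24.2,"y":-27.4,"yaw":35},{"x":-27.2,"y":-30.8,"yaw":39},{"x":-30.2,"y":-34.3,"yaw":44},{"x":-33.3,"y":-37.7,"yaw":48},{"x":-36.3,"y":-41.1,"yaw":52},{"x":-39.3,"y":-44.5,"yaw":57},{"x":-42.3,"y":-48,"yaw":61},{"x":-45.4,"y":-51.4,"yaw":66},{"x":-48.4,"y":-54.8,"yaw":70},{"x":-48.4,"y":-54.8,"yaw":70},{"x":-48.4,"y":-54.8,"yaw":70}], gripper=-1)

```text
invalid input at $.motion[0]: expected keys x, y, z, yaw
```

Run:
```python
from h import *
o=bot.get_obs();print(o["clock"],o["eef_pos"],yang(o),o["grip_width"],o["joint_pos"].round(2))
a=bot.camera("wrist");m=bot.camera_model("wrist")
for n,z in dict(lever_grip=.12,tab_end=.105,pawl_tab=.105,spindle_axis=.088).items():
  for r in bot.cut_out("wrist",n)[:1]: print(n,r["score"],np.round(r["centre"]),ray("wrist",r["centre"],z).round(4))
for p,c in(([*S,.1],(0,0,255)),([*lev(.13,0),.139],(0,255,0)),([*lev(.0767,0,-.0113),.114],(255,0,0))):
  cv2.circle(a,tuple(int(v) for v in proj("wrist",p)),3,c,-1)
cv2.imwrite("pics/w1.png",a)
```

```text
1.1 [0.2165035  0.45067161 0.23131238] 1.1230127772823306 0.08532274314056457 [ 1.12  0.24  0.    1.34 -0.    1.57]
```

View pics/w1.png

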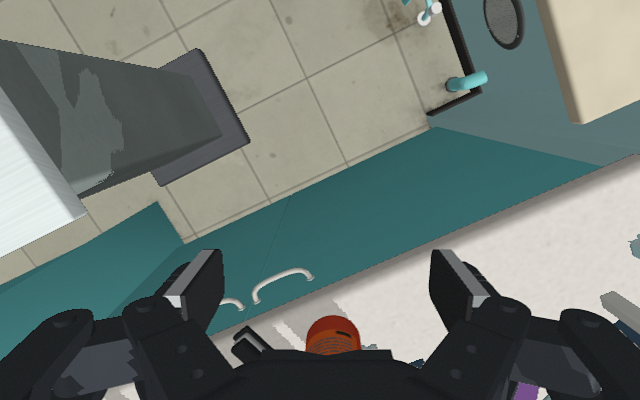

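The move was refused because it needs all four keys, and this picture only shows the start pose. I'll resend it in full.

Request:
move_arm(motion=[{"x":-3,"y":-3.4,"z":0,"yaw":4},{"x":-6,"y":-6.9,"z":0,"yaw":8},{"x":-9,"y":-10.3,"z":0,"yaw":13},{"x":-12,"y":-13.7,"z":0,"yaw":17},{"x":-15.1,"y":-17.1,"z":0,"yaw":22},{"x":-18.2,"y":-20.6,"z":0,"yaw":26},{"x":-21.2,"y":-24,"z":0,"yaw":31},{"x":-24.2,"y":-27.4,"z":0,"yaw":35},{"x":-27.2,"y":-30.8,"z":0,"yaw":39},{"x":-30.2,"y":-34.3,"z":0,"yaw":44},{"x":-33.3,"y":-37.7,"z":0,"yaw":48},{"x":-36.3,"y":-41.1,"z":0,"yaw":52},{"x":-39.3,"y":-44.5,"z":0,"yaw":57},{"x":-42.3,"y":-48,"z":0,"yaw":61},{"x":-45.4,"y":-51.4,"z":0,"yaw":66},{"x":-48.4,"y":-54.8,"z":0,"yaw":70},{"x":-48.4,"y":-54.8,"z":0,"yaw":70},{"x":-48.4,"y":-54.8,"z":0,"yaw":70}], gripper=-1)

```text
clock: 3.6
eef_pos: [0.415, -0.2524, 0.231]
tool_rot: [0.741, 0.671, -0.0, -0.001]
ft_force: [-0.5, 0.3, -0.7]
grip_width: -0.0001
grasp_force: 0.0
```

```bash
cat > look.py <<'E'
from h import *
import sys
o=bot.get_obs();print(o["clock"],o["eef_pos"],yang(o),o["grip_width"],o["joint_pos"].round(2))
a=bot.camera("wrist");m=bot.camera_model("wrist")
for n,z in dict(lever_grip=.12,tab_end=.105,pawl_tab=.105,spindle_axis=.088).items():
  for r in bot.cut_out("wrist",n)[:1]: print(n,r["score"],np.round(r["centre"]),ray("wrist",r["centre"],z).round(4))
for p,c in(([*S,.1],(0,0,255)),([*lev(.13,0),.139],(0,255,0)),([*lev(.0767,0,-.0113),.114],(255,0,0))):
  cv2.circle(a,tuple(int(v) for v in proj("wrist",p)),3,c,-1)
cv2.imwrite(sys.argv[1],a)
E
python3 look.py pics/w2.png
```

```text
3.6 [ 0.41503088 -0.25244364  0.23098176] -0.09871828757332553 -9.861055528727777e-05 [-0.55  0.21 -0.03  1.33  0.    1.12]
lever_grip 0.62 [130. 394.] [ 0.4672 -0.2097  0.12  ]
tab_end 0.77 [159. 390.] [ 0.466  -0.2332  0.105 ]
pawl_tab 0.83 [162. 393.] [ 0.4683 -0.2362  0.105 ]
spindle_axis 0.79 [ 82. 386.] [ 0.4685 -0.1752  0.088 ]
```

View pics/w2.png

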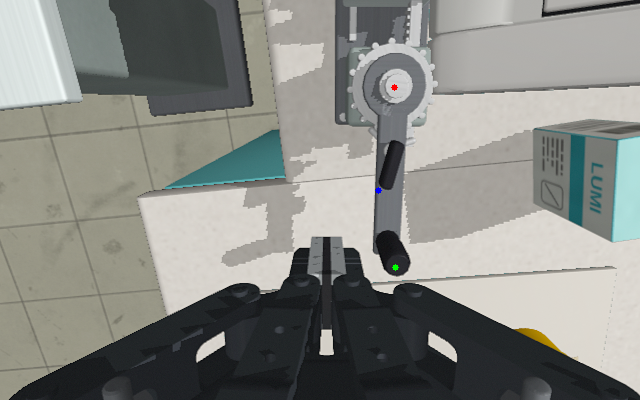

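The overlay matches: spindle (394,87), grip top (396,267). The tab's outer end is at about (386,188), on the robot's side of the lever line. Next I'll lower the shut fingers and push the tab.

Request:
move_arm(motion=[{"x":0,"y":0,"z":4,"yaw":0},{"x":0,"y":0,"z":8,"yaw":0},{"x":0,"y":0,"z":12,"yaw":0},{"x":0,"y":0,"z":12.8,"yaw":0},{"x":0,"y":0.7,"z":12.8,"yaw":0},{"x":0,"y":1.4,"z":12.8,"yaw":0},{"x":0,"y":1.9,"z":12.8,"yaw":0},{"x":0,"y":2.3,"z":12.8,"yaw":0},{"x":0,"y":2.7,"z":12.8,"yaw":0},{"x":0,"y":3.1,"z":12.8,"yaw":0},{"x":0,"y":3.5,"z":12.8,"yaw":0},{"x":0,"y":3.8,"z":12.8,"yaw":0},{"x":0,"y":3.8,"z":12.8,"yaw":0}])

```text
clock: 5.48
eef_pos: [0.4536, -0.2565, 0.1033]
tool_rot: [0.741, 0.671, 0.0, 0.0]
ft_force: [-0.3, -1.0, 1.1]
grip_width: 0.0
grasp_force: 0.0
```

```bash
python3 look.py pics/w3.png; python3 -c "
import cv2
cv2.imwrite('pics/w3c.png',cv2.resize(cv2.imread('pics/w3.png')[0:330,150:550],None,fx=1.7,fy=1.7))"
```

```text
5.475 [ 0.4535777  -0.25654606  0.10326298] -0.09852268007481267 1.3421216535074651e-05 [-0.51  0.37 -0.16  1.04  0.    1.15]
lever_grip 0.74 [ 96. 358.] [ 0.4696 -0.1883  0.12  ]
tab_end 0.58 [208. 363.] [ 0.4697 -0.2345  0.105 ]
pawl_tab 0.73 [ 67. 355.] [ 0.4706 -0.1777  0.105 ]
spindle_axis 0.82 [ 80. 354.] [ 0.471  -0.1816  0.088 ]
```

View pics/w3c.png

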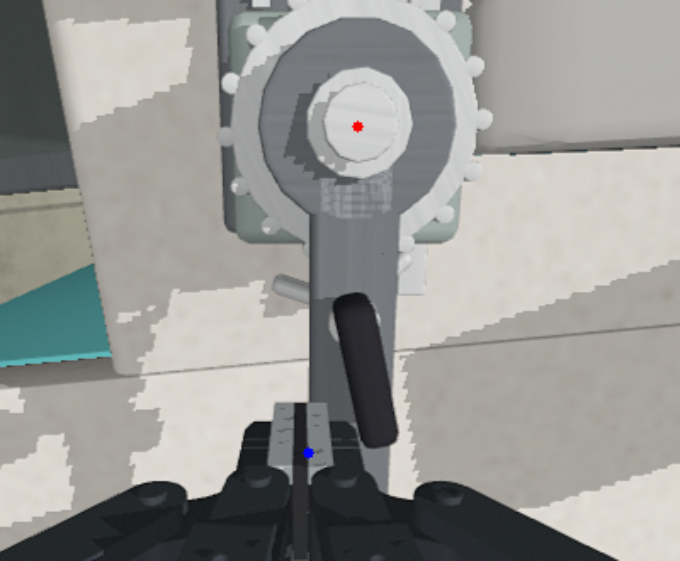

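The tab's outer end is now on the far (tighten) side and the lever is still near 0. Next I'll move up, over the post, and grasp it.

Run:
```python
from h import *
print(rel([*lev(.13,0),.104],-.1))
```

```text
[-5.24  1.21 -0.07  0.07]
```

Request:
move_arm(motion=[{"x":0,"y":-1,"z":0,"yaw":0},{"x":0,"y":-1,"z":-3,"yaw":0},{"x":0,"y":-1,"z":-6.5,"yaw":0},{"x":-2.5,"y":0,"z":-6.5,"yaw":0},{"x":-5.2,"y":1.2,"z":-6.5,"yaw":0},{"x":-5.2,"y":1.2,"z":-6.5,"yaw":0}])

```text
clock: 6.48
eef_pos: [0.4599, -0.3109, 0.1682]
tool_rot: [0.742, 0.671, -0.0, 0.0]
ft_force: [-0.5, -0.4, -0.0]
grip_width: -0.0001
grasp_force: 0.0
```

Request:
move_arm(motion=[{"x":0,"y":0,"z":0,"yaw":0},{"x":0,"y":0,"z":0,"yaw":0},{"x":0,"y":0,"z":0,"yaw":0},{"x":0,"y":0,"z":0,"yaw":0},{"x":0,"y":0,"z":3,"yaw":0},{"x":0,"y":0,"z":6.4,"yaw":0},{"x":0,"y":0,"z":6.4,"yaw":0}], gripper=0.6)

```text
clock: 7.35
eef_pos: [0.458, -0.3079, 0.1018]
tool_rot: [0.741, 0.671, -0.001, -0.003]
ft_force: [0.0, -0.3, 0.9]
grip_width: 0.0681
grasp_force: 0.0
```

Request:
move_arm(motion=[{"x":0,"y":0,"z":0,"yaw":0},{"x":0,"y":0,"z":0,"yaw":0},{"x":0,"y":0,"z":0,"yaw":0},{"x":0,"y":0,"z":0,"yaw":0}], gripper=-1)

```text
clock: 7.85
eef_pos: [0.4613, -0.3102, 0.1062]
tool_rot: [0.741, 0.671, 0.0, 0.002]
ft_force: [1.0, 0.3, 6.5]
grip_width: 0.02
grasp_force: 58.8
```

Run:
```python
from h import *
o=bot.get_obs();print({k:np.round(v,3) for k,v in o.items()},yang(o))
print(lev(.13,0),np.linalg.norm(o["eef_pos"][:2]-S))
# tool-frame rows for arc from theta0 
def arc(t0,ts):
    A=YAW+t0
    for t in ts:
        d=lev(.13,t)-lev(.13,t0); x=d@[-np.sin(A),np.cos(A)]; y=d@[np.cos(A),np.sin(A)]
        print(round(t,2),"x %.2f y %.2f yaw %.1f"%(x*100,y*100,-np.degrees(t-t0)))
arc(0,-np.arange(1,12)*.05)
arc(-.55,np.arange(-10,12)*.05)
```

```text
{'clock': np.float64(7.85), 'joint_pos': array([-0.592,  0.43 , -0.062,  1.075,  0.   ,  1.077]), 'joint_vel': array([ 0.001,  0.   , -0.   , -0.001,  0.003, -0.001]), 'tau': array([-1.6300e-01, -4.0737e+01,  2.1120e+01, -1.5800e-01, -3.8000e-02,
        2.0000e-03]), 'eef_pos': array([ 0.461, -0.31 ,  0.106]), 'tool_rot': array([0.741, 0.671, 0.   , 0.002]), 'ft_force': array([1.049, 0.276, 6.528]), 'ft_torque': array([ 0.149,  0.123, -0.055]), 'grasp_force': np.float64(58.786), 'grip_width': np.float64(0.02)} -0.09866611491266605
[ 0.46002166 -0.30985054] 0.13025333737329628
-0.05 x 0.02 y -0.65 yaw 2.9
-0.1 x 0.06 y -1.30 yaw 5.7
-0.15 x 0.15 y -1.94 yaw 8.6
-0.2 x 0.26 y -2.58 yaw 11.5
-0.25 x 0.40 y -3.22 yaw 14.3
-0.3 x 0.58 y -3.84 yaw 17.2
-0.35 x 0.79 y -4.46 yaw 20.1
-0.4 x 1.03 y -5.06 yaw 22.9
-0.45 x 1.29 y -5.65 yaw 25.8
-0.5 x 1.59 y -6.23 yaw 28.6
-0.55 x 1.92 y -6.79 yaw 31.5
-0.5 x 0.02 y 0.65 yaw -2.9
-0.45 x 0.06 y 1.30 yaw -5.7
-0.4 x 0.15 y 1.94 yaw -8.6
-0.35 x 0.26 y 2.58 yaw -11.5
-0.3 x 0.40 y 3.22 yaw -14.3
-0.25 x 0.58 y 3.84 yaw -17.2
-0.2 x 0.79 y 4.46 yaw -20.1
-0.15 x 1.03 y 5.06 yaw -22.9
-0.1 x 1.29 y 5.65 yaw -25.8
-0.05 x 1.59 y 6.23 yaw -28.6
0.0 x 1.92 y 6.79 yaw -31.5
0.05 x 2.27 y 7.34 yaw -34.4
0.1 x 2.65 y 7.87 yaw -37.2
0.15 x 3.06 y 8.37 yaw -40.1
0.2 x 3.49 y 8.86 yaw -43.0
0.25 x 3.94 y 9.33 yaw -45.8
0.3 x 4.42 y 9.77 yaw -48.7
0.35 x 4.92 y 10.18 yaw -51.6
0.4 x 5.44 y 10.57 yaw -54.4
0.45 x 5.98 y 10.94 yaw -57.3
0.5 x 6.53 y 11.28 yaw -60.2
0.55 x 7.10 y 11.59 yaw -63.0
```

Request:
move_arm(motion=[{"x":0.06,"y":-1.3,"z":-0.3,"yaw":5.7},{"x":0.26,"y":-2.58,"z":-0.3,"yaw":11.5},{"x":0.58,"y":-3.84,"z":-0.3,"yaw":17.2},{"x":1.03,"y":-5.06,"z":-0.3,"yaw":22.9},{"x":1.59,"y":-6.23,"z":-0.3,"yaw":28.6},{"x":1.92,"y":-6.79,"z":-0.3,"yaw":31.5},{"x":1.92,"y":-6.79,"z":-0.3,"yaw":31.5},{"x":1.92,"y":-6.79,"z":-0.3,"yaw":31.5}])

```text
clock: 8.85
eef_pos: [0.3943, -0.2829, 0.1063]
tool_rot: [0.895, 0.445, 0.0, -0.001]
ft_force: [3.2, 3.7, -10.9]
grip_width: 0.02
grasp_force: 59.7
```

```bash
cat > st.py <<'E'
from h import *
o=bot.get_obs();d=o["eef_pos"][:2]-S
th=np.arctan2(d[1],d[0])+np.pi/2-YAW
t=np.array([-d[1],d[0]])/np.linalg.norm(d)
print("clock",o["clock"],"r",np.linalg.norm(d).round(4),"theta",th.round(3),"yaw th",round(yang(o)-YAW,3),"Ftan",(t@o["ft_force"][:2]).round(2),"Frad",(d/np.linalg.norm(d)@o["ft_force"][:2]).round(2),"Fz",o["ft_force"][2].round(1),"z",o["eef_pos"][2].round(4))
E
python3 st.py
```

```text
clock 8.85 r 0.1291 theta -0.555 yaw th -0.548 Ftan 0.25 Frad -4.91 Fz -10.9 z 0.1063
```

Request:
move_arm(motion=[{"x":0.06,"y":1.3,"z":0.2,"yaw":-5.7},{"x":0.26,"y":2.58,"z":0.2,"yaw":-11.5},{"x":0.58,"y":3.84,"z":0.2,"yaw":-17.2},{"x":1.03,"y":5.06,"z":0.2,"yaw":-22.9},{"x":1.59,"y":6.23,"z":0.2,"yaw":-28.6},{"x":2.27,"y":7.34,"z":0.2,"yaw":-34.4},{"x":3.06,"y":8.37,"z":0.2,"yaw":-40.1},{"x":3.94,"y":9.33,"z":0.2,"yaw":-45.8},{"x":4.92,"y":10.18,"z":0.2,"yaw":-51.6},{"x":5.98,"y":10.94,"z":0.2,"yaw":-57.3},{"x":7.1,"y":11.59,"z":0.2,"yaw":-63},{"x":7.1,"y":11.59,"z":0.2,"yaw":-63}])

```text
clock: 10.35
eef_pos: [0.5306, -0.2989, 0.1063]
tool_rot: [0.531, 0.847, -0.001, 0.002]
ft_force: [0.5, -4.8, -0.9]
grip_width: 0.0203
grasp_force: 60.9
```

```bash
python3 st.py
python3 - <<'E'
from h import *
a=bot.camera("top");b=bot.camera("side")
cv2.imwrite("pics/top2.png",a);cv2.imwrite("pics/side2.png",b)
a0=cv2.imread("pics/top.png");z=lambda i:cv2.resize(i[180:255,245:400],None,fx=5,fy=4)
cv2.imwrite("pics/cmp.png",np.vstack([z(a0),z(a)]))
E
```

```text
clock 10.35 r 0.1317 theta 0.553 yaw th 0.55 Ftan -1.7 Frad 4.53 Fz -0.9 z 0.1063
```

View pics/cmp.png

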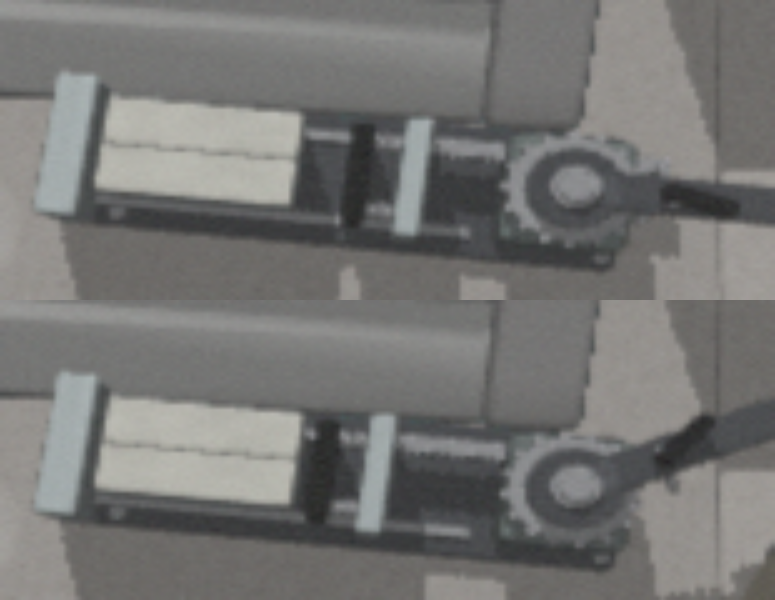

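The tab reads tighten, and the jaw advanced about 17 mm (0.84 rad). The pad, at about (322,470), is now just short of the carton end at (300,455). I'll swing the lever back for the second stroke.

Request:
move_arm(motion=[{"x":0.06,"y":-1.3,"z":0,"yaw":5.7},{"x":0.26,"y":-2.58,"z":0,"yaw":11.5},{"x":0.58,"y":-3.84,"z":0,"yaw":17.2},{"x":1.03,"y":-5.06,"z":0,"yaw":22.9},{"x":1.59,"y":-6.23,"z":0,"yaw":28.6},{"x":2.27,"y":-7.34,"z":0,"yaw":34.4},{"x":3.06,"y":-8.37,"z":0,"yaw":40.1},{"x":3.94,"y":-9.33,"z":0,"yaw":45.8},{"x":4.92,"y":-10.18,"z":0,"yaw":51.6},{"x":5.98,"y":-10.94,"z":0,"yaw":57.3},{"x":7.1,"y":-11.59,"z":0,"yaw":63},{"x":7.1,"y":-11.59,"z":0,"yaw":63}])

```text
clock: 11.95
eef_pos: [0.3946, -0.283, 0.1062]
tool_rot: [0.895, 0.445, 0.001, 0.0]
ft_force: [2.8, 1.4, 0.9]
grip_width: 0.0203
grasp_force: 61.1
```

```bash
cat > jaw.py <<'E'
from h import *
# subpixel shift of plate/pad/carton in newest top picture against the first, mm along clamp
a=bot.camera("top");a0=cv2.imread("pics/top.png")
m=bot.camera_model("top")
g=lambda i:cv2.resize(cv2.GaussianBlur(i,(3,3),0),None,fx=8,fy=8,interpolation=cv2.INTER_CUBIC).astype(np.float32)
def find(n,r,c,z,w=30,cols=None):
    r0,r1=r;c0,c1=c; T=g(a0)[r0*8:r1*8,c0*8:c1*8]
    W=g(a)[(r0-2)*8:(r1+1)*8,(c0-w)*8:(c1+3)*8]
    s=cv2.matchTemplate(W,T,cv2.TM_CCOEFF_NORMED);_,v,_,l=cv2.minMaxLoc(s)
    du=l[0]/8-w;dv=l[1]/8-2; rc=np.array([(r0+r1)/2,(c0+c1)/2])
    d=(ray("top",rc+[dv,du],z)-ray("top",rc,z))[:2]@[-np.sin(YAW),np.cos(YAW)]*1000
    print(n,"px %.2f %.2f mm %.1f score %.2f"%(du,dv,d,v)); return d
j=find("jaw",(212,237),(322,334),.076); p=find("pad",(213,235),(312,322),.064); k=find("carton",(205,230),(295,307),.056,6)
print("pad-jaw compression",round(j-p,2))
E
python3 st.py; python3 jaw.py
```

```text
clock 11.95 r 0.1291 theta -0.553 yaw th -0.548 Ftan 1.41 Frad -2.84 Fz 0.9 z 0.1062
jaw px -7.25 -0.88 mm 18.4 score 1.00
pad px -7.12 -0.75 mm 18.2 score 0.95
carton px 0.00 0.00 mm 0.0 score 1.00
pad-jaw compression 0.13
```

Request:
move_arm(motion=[{"x":0.06,"y":1.3,"z":0,"yaw":-5.7},{"x":0.26,"y":2.58,"z":0,"yaw":-11.5},{"x":0.58,"y":3.84,"z":0,"yaw":-17.2},{"x":0.79,"y":4.46,"z":0,"yaw":-20.1},{"x":1.03,"y":5.06,"z":0,"yaw":-22.9},{"x":1.29,"y":5.65,"z":0,"yaw":-25.8},{"x":1.59,"y":6.23,"z":0,"yaw":-28.6},{"x":1.92,"y":6.79,"z":0,"yaw":-31.5}])

```text
clock: 13.0
eef_pos: [0.4597, -0.3101, 0.1062]
tool_rot: [0.741, 0.672, -0.001, -0.0]
ft_force: [-3.0, 0.4, 6.8]
grip_width: 0.0199
grasp_force: 61.7
```

```bash
python3 st.py; python3 jaw.py
```

```text
clock 13.0 r 0.1303 theta -0.003 yaw th 0.003 Ftan -3.06 Frad -0.14 Fz 6.8 z 0.1062
jaw px -9.00 -1.00 mm 22.8 score 1.00
pad px -8.25 -0.88 mm 21.1 score 0.83
carton px 0.00 0.00 mm 0.0 score 0.99
pad-jaw compression 1.65
```

Request:
move_arm(motion=[{"x":0.02,"y":0.65,"z":0,"yaw":-2.9},{"x":0.06,"y":1.3,"z":0,"yaw":-5.7},{"x":0.15,"y":1.94,"z":0,"yaw":-8.6}])

```text
clock: 13.42
eef_pos: [0.4792, -0.311, 0.1062]
tool_rot: [0.688, 0.725, -0.001, 0.0]
ft_force: [-3.0, -0.7, 6.2]
grip_width: 0.0201
grasp_force: 61.6
```

```bash
python3 st.py; python3 jaw.py
```

```text
clock 13.425 r 0.1307 theta 0.147 yaw th 0.153 Ftan -3.07 Frad 0.53 Fz 6.2 z 0.1062
jaw px -10.12 -1.12 mm 25.6 score 1.00
pad px -8.88 -0.75 mm 22.7 score 0.79
carton px -0.12 0.00 mm 0.3 score 0.99
pad-jaw compression 2.96
```

Request:
move_arm(motion=[{"x":0.02,"y":0.65,"z":0,"yaw":-2.9},{"x":0.06,"y":1.3,"z":0,"yaw":-5.7}])

```text
clock: 13.72
eef_pos: [0.4921, -0.31, 0.1062]
tool_rot: [0.651, 0.759, -0.001, 0.0]
ft_force: [-3.9, -1.2, 5.1]
grip_width: 0.0204
grasp_force: 61.6
```

```bash
python3 st.py; python3 jaw.py
```

```text
clock 13.725 r 0.1309 theta 0.246 yaw th 0.252 Ftan -4.02 Frad 0.67 Fz 5.1 z 0.1062
jaw px -10.88 -1.25 mm 27.5 score 1.00
pad px -9.62 -1.12 mm 24.7 score 0.79
carton px -0.88 -0.12 mm 2.3 score 0.99
pad-jaw compression 2.86
```

Request:
move_arm(motion=[{"x":0.02,"y":0.65,"z":0,"yaw":-2.9},{"x":0.06,"y":1.3,"z":0,"yaw":-5.7}])

```text
clock: 14.02
eef_pos: [0.5049, -0.3077, 0.1062]
tool_rot: [0.613, 0.79, -0.001, 0.001]
ft_force: [-2.2, -1.5, 5.9]
grip_width: 0.0202
grasp_force: 61.6
```

```bash
python3 st.py; python3 jaw.py
```

```text
clock 14.025 r 0.1312 theta 0.346 yaw th 0.351 Ftan -2.52 Frad 0.96 Fz 5.9 z 0.1062
jaw px -11.62 -1.38 mm 29.5 score 1.00
pad px -10.38 -1.25 mm 26.6 score 0.80
carton px -1.62 -0.25 mm 4.2 score 0.99
pad-jaw compression 2.83
```

Request:
move_arm(motion=[{"x":0.02,"y":0.65,"z":0,"yaw":-2.9},{"x":0.06,"y":1.3,"z":0,"yaw":-5.7}])

```text
clock: 14.32
eef_pos: [0.5174, -0.3042, 0.1062]
tool_rot: [0.573, 0.819, -0.001, 0.001]
ft_force: [-3.6, -3.0, 4.9]
grip_width: 0.0202
grasp_force: 61.6
```

```bash
python3 st.py; python3 jaw.py
```

```text
clock 14.325 r 0.1314 theta 0.445 yaw th 0.45 Ftan -4.44 Frad 1.58 Fz 4.9 z 0.1062
jaw px -12.50 -1.38 mm 31.6 score 0.99
pad px -11.00 -1.25 mm 28.2 score 0.81
carton px -2.12 -0.25 mm 5.5 score 0.99
pad-jaw compression 3.44
```

Request:
move_arm(motion=[{"x":0.02,"y":0.65,"z":0,"yaw":-2.9},{"x":0.06,"y":1.3,"z":0,"yaw":-5.7}])

```text
clock: 14.62
eef_pos: [0.5293, -0.2995, 0.1062]
tool_rot: [0.532, 0.847, -0.002, 0.001]
ft_force: [-3.4, -4.6, 5.1]
grip_width: 0.0199
grasp_force: 61.6
```

```bash
python3 st.py; python3 jaw.py
```

```text
clock 14.625 r 0.1317 theta 0.542 yaw th 0.548 Ftan -5.06 Frad 2.66 Fz 5.1 z 0.1062
jaw px -13.12 -1.50 mm 33.2 score 0.99
pad px -11.00 -1.25 mm 28.2 score 0.80
carton px -2.12 -0.25 mm 5.5 score 0.99
pad-jaw compression 5.04
```

The carton has met the fixed jaw, and compression is about 2.4 mm. It needs about 0.25 rad more, so I'll go back one tooth for a short stroke.

Request:
move_arm(motion=[{"x":0.06,"y":-1.3,"z":0,"yaw":5.7},{"x":0.26,"y":-2.58,"z":0,"yaw":11.5},{"x":0.58,"y":-3.84,"z":0,"yaw":17.2},{"x":1.03,"y":-5.06,"z":0,"yaw":22.9},{"x":1.59,"y":-6.23,"z":0,"yaw":28.6},{"x":1.59,"y":-6.23,"z":0,"yaw":28.6}])

```text
clock: 15.42
eef_pos: [0.4667, -0.3107, 0.1062]
tool_rot: [0.725, 0.689, 0.0, 0.001]
ft_force: [0.8, -2.0, 3.9]
grip_width: 0.0201
grasp_force: 61.5
```

```bash
python3 st.py; python3 jaw.py
```

```text
clock 15.425 r 0.1303 theta 0.052 yaw th 0.049 Ftan 0.88 Frad 1.97 Fz 3.9 z 0.1062
jaw px -13.25 -1.50 mm 33.5 score 0.99
pad px -11.00 -1.25 mm 28.2 score 0.81
carton px -2.12 -0.25 mm 5.5 score 0.99
pad-jaw compression 5.35
```

Request:
move_arm(motion=[{"x":0.02,"y":0.65,"z":0,"yaw":-2.9},{"x":0.06,"y":1.3,"z":0,"yaw":-5.7},{"x":0.15,"y":1.94,"z":0,"yaw":-8.6},{"x":0.26,"y":2.58,"z":0,"yaw":-11.5},{"x":0.4,"y":3.22,"z":0,"yaw":-14.3}])

```text
clock: 16.1
eef_pos: [0.498, -0.3091, 0.1062]
tool_rot: [0.633, 0.774, -0.002, 0.0]
ft_force: [-6.1, -3.0, 9.1]
grip_width: 0.0202
grasp_force: 62.1
```

```bash
python3 st.py; python3 jaw.py
```

```text
clock 16.1 r 0.131 theta 0.292 yaw th 0.3 Ftan -6.6 Frad 1.81 Fz 9.1 z 0.1062
jaw px -14.12 -1.62 mm 35.8 score 0.99
pad px -11.12 -1.25 mm 28.5 score 0.81
carton px -2.12 -0.25 mm 5.5 score 0.99
pad-jaw compression 7.26
```

Request:
move_arm(motion=[{"x":0.02,"y":0.65,"z":0,"yaw":-2.9},{"x":0.06,"y":1.3,"z":0,"yaw":-5.7},{"x":0.1,"y":1.62,"z":0,"yaw":-7.2},{"x":0.1,"y":1.62,"z":0,"yaw":-7.2}])

```text
clock: 16.65
eef_pos: [0.5138, -0.3054, 0.1062]
tool_rot: [0.584, 0.812, -0.002, 0.0]
ft_force: [-5.5, -4.9, 7.6]
grip_width: 0.0202
grasp_force: 61.9
```

```bash
python3 st.py; python3 jaw.py
```

```text
clock 16.65 r 0.1314 theta 0.416 yaw th 0.424 Ftan -6.74 Frad 2.9 Fz 7.6 z 0.1062
jaw px -15.00 -1.75 mm 38.0 score 0.98
pad px -11.38 -1.25 mm 29.1 score 0.80
carton px -2.12 -0.25 mm 5.5 score 0.99
pad-jaw compression 8.85
```

Request:
move_arm(motion=[{"x":0,"y":0,"z":0,"yaw":0},{"x":0,"y":0,"z":0,"yaw":0},{"x":0,"y":0,"z":0,"yaw":0},{"x":0,"y":0,"z":0,"yaw":0},{"x":0,"y":0,"z":-3,"yaw":0},{"x":0,"y":0,"z":-7,"yaw":0},{"x":0,"y":0,"z":-11,"yaw":0},{"x":0,"y":0,"z":-11,"yaw":0}], gripper=0.4)

```text
clock: 17.7
eef_pos: [0.5169, -0.3044, 0.2196]
tool_rot: [0.583, 0.812, 0.0, 0.004]
ft_force: [-0.6, 1.0, 0.4]
grip_width: 0.06
grasp_force: 0.0
```

```bash
python3 st.py; python3 jaw.py
python3 - <<'E'
from h import *
w=bot.camera("wrist");a=bot.camera("top");b=bot.camera("side")
cv2.imwrite("pics/f.png",np.vstack([cv2.resize(a[180:255,245:445],(800,300)),cv2.resize(np.hstack([w,b]),(800,250))]))
E
```

```text
clock 17.7 r 0.1315 theta 0.441 yaw th 0.426 Ftan -0.19 Frad -1.15 Fz 0.4 z 0.2196
jaw px -15.00 -1.75 mm 38.0 score 0.98
pad px -11.38 -1.25 mm 29.1 score 0.80
carton px -2.12 -0.25 mm 5.5 score 0.99
pad-jaw compression 8.85
```

View pics/f.png

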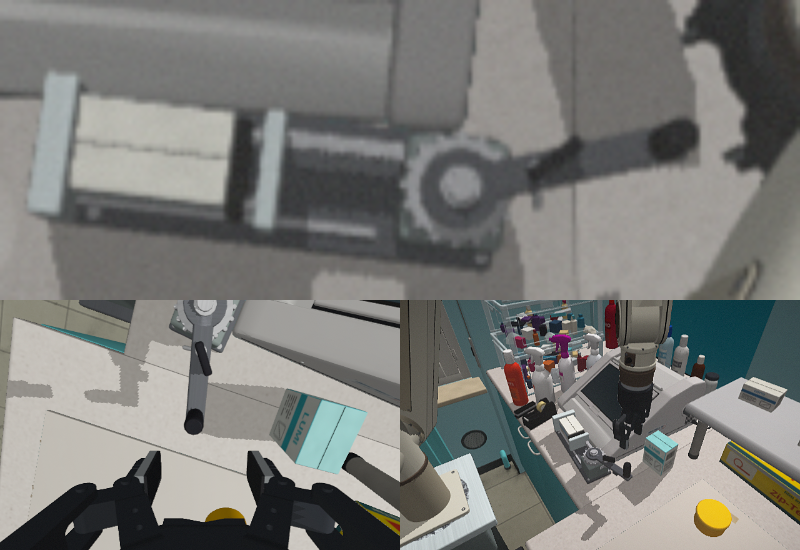

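The carton is held between the pad at about (240,165) and the fixed jaw at about (55,145). The tab is at tighten, the jaw did not spring back, and the gripper is clear. I'll hand it in.

```bash
python3 -c "
from workcell import bot
print(bot.job_done())"
```

```text
the job is handed in; nothing more can be done
None
```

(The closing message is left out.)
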